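# Loosen the window cell's retaining ring by two turns

### The job

The wider of the two window cells on the bench must be loosened so that its window can be changed later: someone has only just started to unscrew its knurled ring, less than a quarter turn from fully tight. With a fingertip against the ring's rim, roll it on round counter-clockwise (seen from above) until it is two full turns from fully tight, with the black line on the ring back in line with the black pointer on the foot to within about 20 degrees, then take the finger away. Do not grip the ring across, do not turn the narrower cell's ring, and leave everything else on the bench where it is.

Things in the scene. Friction and masses are not known exactly. Their poses are not given: they have to be found in the camera images.
- wide_cell: the wide window cell, bolted to the bench, origin on its upright axis at bench height: a round grey foot 108 mm across and 12 mm high, a dark barrel 72 mm across above it up to 46 mm, then the knurled ring
- wide_top (a point): centre of the flat top of the wide cell's ring, on its turning axis. Bare steel ring 84 mm across, 16 mm thick: its upright knurled rim runs from this point's height down 16 mm. A glass window stands 1 mm proud in the middle. Fully tight, this point is 62 mm above the bench; it climbs 3 mm per turn of unscrewing
- wide_mark (a point): outer end of the black index line on the top face of the wide ring, 42 mm from its axis; turns with the ring
- wide_pointer (a point): outer end of the small black pointer on the fixed foot of the wide cell, 54 mm from the axis, 16 mm above the bench; line and pointer lie in the same direction when the ring is fully tight, and at each full turn
- wide_ring (a joint): turn of the wide ring in rad: 0 fully tight with the index line over the pointer, growing counter-clockwise seen from above (unscrewing), 6.28 per full turn, not wrapped; hard stops at 0 and 18.85. Starts between 0.1 and 1.3. Stays where it is left; about 1.2 N along the rim turns it, so a fingertip pressed against the rim with 5 to 10 N and moved along it takes it round without slipping
- narrow_cell: the narrow window cell, bolted to the bench, origin on its upright axis at bench height: a round grey foot 78 mm across and 12 mm high, a dark barrel 42 mm across above it up to 46 mm, then the knurled ring
- narrow_top (a point): centre of the flat top of the narrow cell's ring, on its turning axis. Bare steel ring 54 mm across, 16 mm thick: its upright knurled rim runs from this point's height down 16 mm. A glass window stands 1 mm proud in the middle. Fully tight, this point is 62 mm above the bench; it climbs 3 mm per turn of unscrewing
- narrow_mark (a point): outer end of the black index line on the top face of the narrow ring, 27 mm from its axis; turns with the ring
- narrow_pointer (a point): outer end of the small black pointer on the fixed foot of the narrow cell, 39 mm from the axis, 16 mm above the bench; line and pointer lie in the same direction when the ring is fully tight, and at each full turn
- narrow_ring (a joint): turn of the narrow ring in rad: 0 fully tight with the index line over the pointer, growing counter-clockwise seen from above (unscrewing), 6.28 per full turn, not wrapped; hard stops at 0 and 18.85. To be left alone
- vial: small amber glass vial with a white cap, 24 mm across, 55 mm tall, standing between the two cells; origin at the centre of its underside
- bottle: white plastic bottle, 60 mm across, 120 mm tall, beyond the cells; origin at the centre of its underside
- tray: empty open grey tray, 100 x 140 x 30 mm, beyond the cells; origin at the centre of its underside
- beaker: white open beaker, 68 mm across, 85 mm tall, beyond the cells; origin at the centre of its underside
- screwdriver: screwdriver 160 mm long lying at the left; origin at the middle of its length on the bench
- cuvette_box: grey box with a clear lid, 70 x 110 x 47 mm, at the right; origin at the centre of its underside

How it is judged:
By the outcome, as a careful person would: the job done as asked, in the order asked, and still so for the second after the job is handed in, with the robot touching nothing.
It also fails if it takes over 72 s, if anything falls off the work surface, if the arm or the gripper's body presses on something with over 40 N, if the wrist force passes 120 N, or if a joint passes its speed limit or range.

### The arm

A 7-joint arm with a two-finger parallel gripper is mounted at the origin on the work surface. World frame = base frame: x ahead of the robot, y to its left, z up, the work surface at z = 0. Lengths are in m, angles in rad, forces in N, time in s.
With the tool pointing down it reaches from about 0.425 to 0.95 m from the base axis. Payload 16.7 kg.
Tool frame: the origin (TCP) lies at the centre of the arm's flange, where the gripper is bolted on; the fingertips stand 199 mm ahead of it and the grasp point (between the pads) lies 180 mm ahead of it (env.grasp_offset is the y of the grasp point in the tool frame, in m); y points along the fingers, x is the direction in which the jaws open and shut, and the axes are right-handed (so a half turn about y gives the same grasp; the last joint's range is limited). The gripper opens to 94 mm and grips with 3 to 60 N. Pads are 16 mm wide; open, the fingers measure 119 mm over their backs; the gripper's body (75 mm by 177 mm) begins 78 mm behind the grasp point.
Start: joints at [1.151, 0.426, 0.074, 1.606, -0.034, 1.111, -0.067], TCP at [0.18, -0.651, 0.405] pointing down, gripper open.
Joint ranges: [-2.85, 2.85], [-0.5, 2.14], [-1.23, 1.37], [0.21, 2.46], [-1.02, 4.16], [0.16, 2.05], [-2.73, 2.73]. Speed limits (rad/s): [1.89, 1.89, 2.39, 2.39, 3.01, 3.01, 3.01].

### API

Orientations are given as a rotation vector (axis times angle).
In Python, from station import env, cams gives the robot as it stands. The module is installed in compiled form; this text tells all that it offers.
- The arm moves only by the tool drive_tool, never from a script. Its argument "increments" is a list of rows, each a list of 2 entries, a list of its own where there are three numbers: the shift along the tool's x, y, z in m, then the turn about the tool's y in rad. In form: [[[x, y, z], roll], ...]. A call has exactly 5 rows; each row is the pose to reach, as a shift and turn from the pose measured when the call began, along the tool's axes at that moment; what a row does not reach only later rows make up. A row lasts 1/12 s, in which the tool goes at most 41.7 mm and 7.16 degrees, less where a joint would pass 70% of its speed; a pose out of reach is approached as far as the arm can. A call with a gripper value outside its range is refused whole. "hand" is the opening, from -1 (shut) to 1 (fully open), set as the call begins (left out, the last holds). The fingers move at their own pace and stop on an object; "squeeze" is the grip in N (left out, the last holds). Time passes only in rows, so rows that repeat a pose let the fingers close, or fill a call up. It gives the time, the measured TCP pose, the force and the opening at its end, in the units of the state.
- env.state(): the state, without advancing time (a new reading comes with each control period).
- cams.snapshot(name): name is "side" or "top"; returns a dict with "frame" (420x560x3 uint8, red, green, blue), "range_z" (420x560 float32, m along the optical axis (not along the pixel's ray), 0 where there is no reading), "fx", "fy", "cx", "cy" (pixels), "extrinsics" (4x4, takes a point from world to camera coordinates). Camera axes: x right, y up, looking along -z (the intrinsics and any distortion apply to the point x, -y, -z); pixel columns grow to the right and rows downward; lengths in m; the calibration is good to about 2 mm. A picture is of the moment at which its call begins.
- env.job_done(): hands the job in, once; it reports no verdict.
The state is a dict: "t": time; "joint_positions": joint angles; "joint_vel": joint speeds; "tau": joint torques, N m; "ee_pos": TCP position; "ee_rot": TCP orientation; "wrist_force": force on the tool from outside, world axes, zero at the start; "moment": the same for the moment, N m; "grip_width": opening from 0.0 (shut) to 1.0 (fully open).
Only numpy, scipy, OpenCV 4.12 (cv2) and the standard library are available. Lean on these libraries where they do the work, as an engineer would, in place of code of your own. Each camera call takes 0.05 s, during which the arm holds its last target.

## Working session

There is one attempt and no reset: what is moved stays moved. The work goes in short steps, Python scripts to look and compute and a tool call to move; the robot and the scene stay as the last step left them, time stands still between calls to the robot, and variables do not carry over. Pictures are saved under pics/ and viewed, and the job is handed in when it is done.

Besides the shell and the picture viewer there is one more tool, called after "Call:" as name(argument=value, ...) on one line, values as JSON. drive_tool: Moves the arm, as the interface text tells. Its arguments: {"type":"object","properties":{"increments":{"type":"array","items":{"type":"array"}},"hand":{"type":"number"},"squeeze":{"type":"number"}},"required":["increments"]}

```bash
mkdir -p pics
python3 - <<'E'
from station import env,cams
import cv2,numpy as np
print(env.state())
for n in("side","top"):
    s=cams.snapshot(n); cv2.imwrite(f"pics/{n}0.png",s["frame"][:,:,::-1]); np.savez(f"{n}0.npz",**s)
    print(n,s["fx"],s["fy"],s["cx"],s["cy"],s["extrinsics"])
E
```

```text
{'t': 0.0, 'joint_positions': array([ 1.1515166 ,  0.42672673,  0.07383089,  1.60661088, -0.03410245,
        1.11079315, -0.0670974 ]), 'joint_vel': array([ 0.00029663,  0.00166308, -0.00159711,  0.00051286,  0.00093633,
        0.00022484,  0.00073165]), 'tau': array([ 2.72966472e-04, -9.35828590e+01,  3.66667628e+00, -4.54212463e+01,
       -4.89589095e-02,  2.00497761e-02,  1.01467433e-04]), 'ee_pos': array([ 0.17984949, -0.65040531,  0.40397666]), 'ee_rot': array([-1.32409024,  1.00898948, -1.00721379]), 'wrist_force': array([-0.17974972,  0.16474243,  0.60836674]), 'moment': array([0.00466794, 0.02280442, 0.0057148 ]), 'grip_width': 1.001695924560473}
side 496.4851790669652 496.4851790669652 282.1350666037435 205.63030916506986 [[-0.72816239 -0.68535996  0.00782736  0.41687044]
 [ 0.45518691 -0.47501339  0.75310501 -0.33349543]
 [-0.51242992  0.55194565  0.65785377 -0.96956134]
 [ 0.          0.          0.          1.        ]]
top 403.29193326957363 403.29193326957363 283.5497384045535 212.7485729070763 [[ 0.02640465 -0.99940047  0.02239423 -0.02710287]
 [ 0.99758329  0.02778365  0.06368403 -0.60839525]
 [-0.06426804  0.02065855  0.99771882 -1.07701361]
 [ 0.          0.          0.          1.        ]]
```

View pics/side0.png

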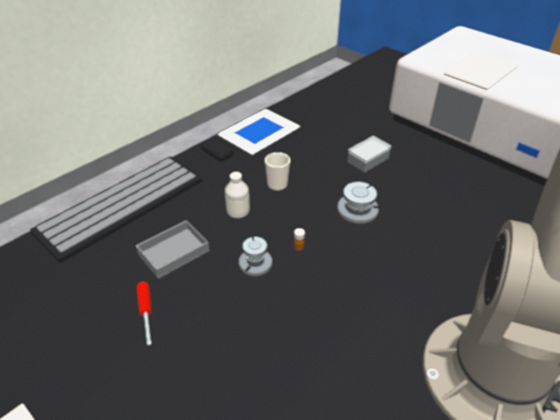

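View pics/top0.png

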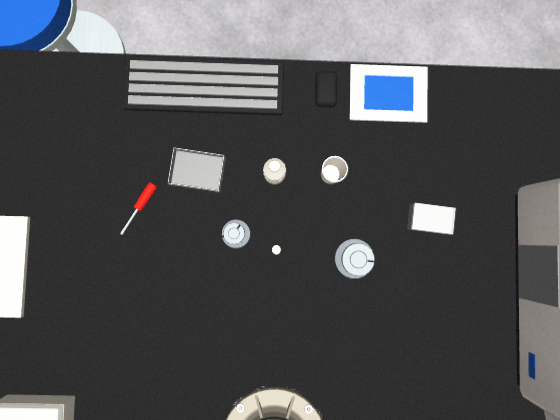

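Run:
```python
import cv2
t=cv2.imread("pics/top0.png"); s=cv2.imread("pics/side0.png")
a=cv2.resize(t[220:300,300:400],(800,640)[:2],interpolation=cv2.INTER_CUBIC)
cv2.imwrite("pics/tw.png",cv2.resize(t[225:295,310:400],None,fx=8,fy=8,interpolation=cv2.INTER_CUBIC))
cv2.imwrite("pics/sw.png",cv2.resize(s[170:230,320:400],None,fx=9,fy=9,interpolation=cv2.INTER_CUBIC))
```

```text
(no output)
```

View pics/tw.png

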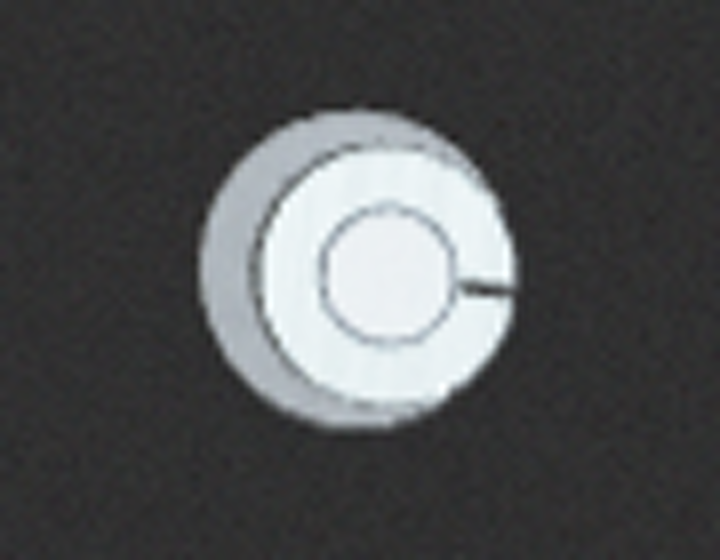

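View pics/sw.png

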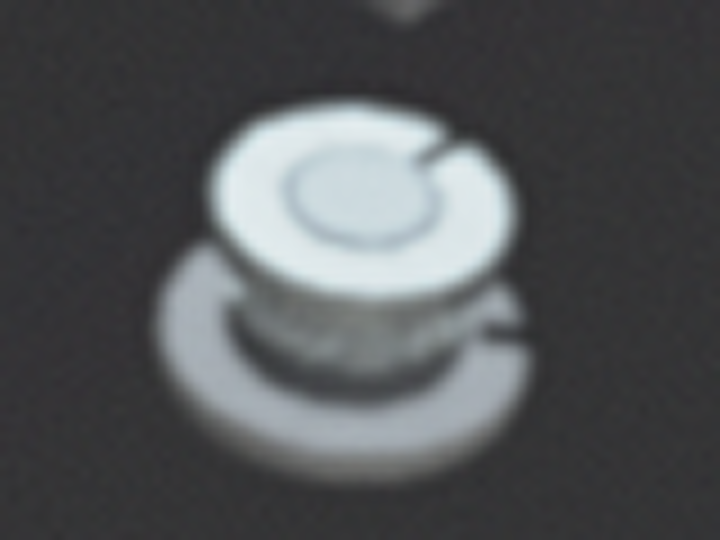

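```bash
cat > h.py <<'E'
import numpy as np,cv2
def ray(s,u,v):
    E=s["extrinsics"];R=E[:3,:3];t=E[:3,3]
    d=R.T@np.array([(u-s["cx"])/s["fx"],-(v-s["cy"])/s["fy"],-1.]);o=-R.T@t
    return o,d
def atz(s,u,v,z):
    o,d=ray(s,u,v);return o+d*(z-o[2])/d[2]
def proj(s,p):
    E=s["extrinsics"];c=E[:3,:3]@np.array(p)+E[:3,3]
    return s["cx"]+s["fx"]*c[0]/-c[2], s["cy"]-s["fy"]*c[1]/-c[2]
E
python3 - <<'E'
from h import *
T=dict(np.load("top0.npz"));S=dict(np.load("side0.npz"))
f8=lambda x,y:((x+.5)/8-.5+310,(y+.5)/8-.5+225)
f9=lambda x,y:((x+.5)/9-.5+320,(y+.5)/9-.5+170)
c=atz(T,*f8(386,276),.0623);m=atz(T,*f8(514,292),.0623);print("top ring c",c,"mark",m)
print("foot c",atz(T,*f8(358,270),.006))
m2=atz(S,*f9(458,140),.0623);p2=atz(S,*f9(530,333),.016);c2=atz(S,*f9(363,200),.0623)
print("side c",c2,"mark",m2,"ptr",p2)
for C in(c,c2):
  for n,p in(("m",m),("m2",m2),("p2",p2)): d=p-C;print(n,np.degrees(np.arctan2(d[1],d[0])),np.hypot(*d[:2]))
print("vial",atz(T,276.5,250,.055),"narrow",atz(T,234,233,.062),"beaker",atz(T,334,169,.085),"box",atz(T,433,219,.047))
# depth check
from scipy.spatial.transform import Rotation as Ro
print(Ro.from_rotvec([-1.32409024,1.00898948,-1.00721379]).as_matrix().round(3))
E
```

```text
top ring c [ 0.49068977 -0.20634391  0.0623    ] mark [ 0.48656293 -0.24829576  0.0623    ]
foot c [ 0.48993782 -0.20836245  0.006     ]
side c [ 0.49108141 -0.20881192  0.0623    ] mark [ 0.4874985  -0.25071862  0.0623    ] ptr [ 0.44820601 -0.24202271  0.016     ]
m -95.61815982534272 0.042154343760006326
m2 -94.11342455432812 0.044489314121124
p2 -139.97571167407256 0.055478339008853496
m -96.52845739987441 0.03974153785046796
m2 -94.88675265364944 0.04205957769170097
p2 -142.23905133281684 0.05423334326726682
vial [0.50853427 0.00599671 0.055     ] narrow [0.5498783  0.11764399 0.062     ] beaker [ 0.72148762 -0.13650519  0.085     ] box [ 0.60153805 -0.40961259  0.047     ]
[[ 0.267 -0.     0.964]
 [-0.964  0.001  0.267]
 [-0.001 -1.    -0.   ]]
```

Run:
```python
from h import *
for n,pts in(("top",[(522,190),(522,250),(525,330),(527,400),(545,300),(555,380),(555,215)]),("side",[(395,90),(420,130),(545,165),(480,70),(440,40),(550,120)])):
    S=dict(np.load(n+"0.npz"));E=S["extrinsics"]
    for u,v in pts:
        z=S["range_z"][v,u]; o,d=ray(S,u,v); print(n,u,v,(o+d*z).round(3))
```

```text
top 522 190 [ 0.684 -0.639  0.067]
top 522 250 [ 0.525 -0.637  0.067]
top 525 330 [ 0.321 -0.639  0.073]
top 527 400 [ 0.118 -0.687  0.002]
top 545 300 [ 0.409 -0.635  0.157]
top 555 380 [ 0.231 -0.64   0.18 ]
top 555 215 [ 0.61 -0.64  0.19]
side 395 90 [ 0.683 -0.647  0.117]
side 420 130 [ 0.577 -0.666  0.004]
side 545 165 [ 0.183 -0.64   0.077]
side 480 70 [ 0.466 -0.736  0.228]
side 440 40 [ 0.671 -0.867  0.22 ]
side 550 120 [ 0.216 -0.64   0.206]
```

Call:
drive_tool(increments=[[[-0.034,0,0.009],0.09],[[-0.067,0,0.019],0.18],[[-0.101,0,0.028],0.27],[[-0.125,0,0.055],0.27],[[-0.141,0,0.091],0.27]], hand=-1, squeeze=30)

```text
t: 0.52
ee_pos: [0.2278, -0.4885, 0.4042]
ee_rot: [-1.207, 1.214, -1.211]
wrist_force: [1.2, -1.6, -0.2]
grip_width: 0.685
```

Call:
drive_tool(increments=[[[-0.02,0,0.03],0],[[-0.04,0,0.062],0],[[-0.06,0,0.094],0],[[-0.085,0,0.126],0],[[-0.11,0.005,0.158],0]])

```text
t: 0.93
ee_pos: [0.3876, -0.3781, 0.3998]
ee_rot: [-1.207, 1.214, -1.212]
wrist_force: [0.2, -0.4, 0.5]
grip_width: 0.326
```

Call:
drive_tool(increments=[[[-0.015,0.015,0.02],0],[[-0.03,0.04,0.04],0],[[-0.045,0.07,0.06],0],[[-0.055,0.1,0.08],0],[[-0.065,0.13,0.1],0]])

```text
t: 1.35
ee_pos: [0.4886, -0.3125, 0.2684]
ee_rot: [-1.207, 1.213, -1.212]
wrist_force: [0.1, -0.4, -0.5]
grip_width: 0.009
```

Call:
drive_tool(increments=[[[-0.006,0.006,0],0],[[-0.012,0.012,0],0],[[-0.02,0.018,0.001],0],[[-0.025,0.018,0.001],0],[[-0.025,0.018,0.001],0]])

```text
t: 1.77
ee_pos: [0.4895, -0.2869, 0.2513]
ee_rot: [-1.207, 1.212, -1.212]
wrist_force: [-1.1, 0.0, -0.6]
grip_width: 0.005
```

```bash
cat > look.py <<'E'
import sys
from station import env,cams
from h import *
k=sys.argv[1]
s=cams.snapshot("side");np.savez(f"side{k}.npz",**s)
cv2.imwrite(f"pics/s{k}.png",cv2.resize(s["frame"][125:245,300:440,::-1],None,fx=5,fy=5,interpolation=cv2.INTER_CUBIC))
st=env.state();print(st["t"],st["ee_pos"].round(4),st["wrist_force"].round(2),st["grip_width"])
E
python3 look.py 1
```

```text
1.8167 [ 0.4896 -0.2876  0.2516] [0.48 0.12 0.12] 0.005208223240383463
```

View pics/s1.png

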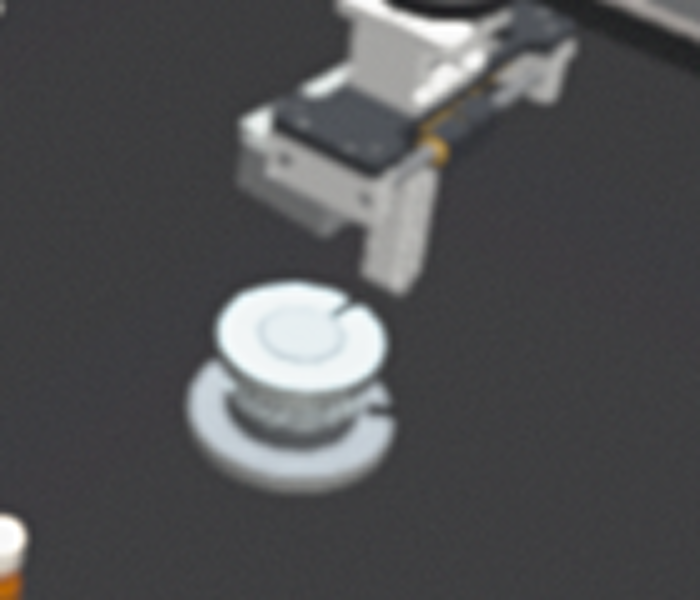

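Run:
```python
from h import *
S=dict(np.load("side1.npz"))
for dx in(-.008,.008):
  for dy in(-.0125,.0125):
    for z in (.0526,.1):
      u,v=proj(S,[.4896+dx,-.2876+dy,z]);print(dx,dy,z,(u-300)*5,(v-125)*5)
```

```text
-0.008 -0.0125 0.0526 412.3174141611011 278.07541534072385
-0.008 -0.0125 0.1 424.90163113301406 207.78543090646167
-0.008 0.0125 0.0526 385.61352154826466 298.88680985553265
-0.008 0.0125 0.1 397.6917176318136 228.35038869822242
0.008 -0.0125 0.0526 387.9480709475794 265.4948432488153
0.008 -0.0125 0.1 399.88062083953196 195.3437959015764
0.008 0.0125 0.0526 361.1567410972455 286.0496949816336
0.008 0.0125 0.1 372.57749427287393 215.64911161795465
```

Run:
```python
from h import *
S=dict(np.load("side1.npz"))
def P(a,b):
    u=int(round(300+a/5));v=int(round(125+b/5));z=S["range_z"][v,u];o,d=ray(S,u,v);return (o+d*z).round(4)
for q in[(370,270),(380,275),(390,285),(398,285),(405,285),(412,275),(420,250),(395,250),(375,250),(410,215),(430,190),(395,200),(380,200),(330,210),(260,170),(330,130),(550,90),(520,30),(400,60),(300,330)]:print(q,P(*q))
cv2.imwrite("pics/s1b.png",cv2.resize(S["frame"][110:200,340:430,::-1],None,fx=6,fy=6,interpolation=cv2.INTER_NEAREST))
# all points in z<.12 near tool
v,u=np.mgrid[100:240,300:440];z=S["range_z"][100:240,300:440]
R=S["extrinsics"][:3,:3];t=S["extrinsics"][:3,3]
c=np.stack([(u-S["cx"])/S["fx"]*z,-(v-S["cy"])/S["fy"]*z,-z],-1)
w=(c-t)@R
for lo in(.05,.06,.07,.08,.09,.1,.11,.12,.13,.14,.15):
    m=(w[...,2]>lo)&(w[...,2]<lo+.01)&(w[...,1]<-.262)&(z>0)
    if m.any(): q=w[m];print(lo,m.sum(),np.percentile(q,[2,98],axis=0)[:,:2].round(4).tolist())
```

```text
(370, 270) [ 0.4958 -0.2785  0.0626]
(380, 275) [ 0.4881 -0.2765  0.0646]
(390, 285) [ 0.4828 -0.2794  0.059 ]
(398, 285) [ 0.4784 -0.2822  0.0598]
(405, 285) [ 0.4799 -0.2904  0.0543]
(412, 275) [ 0.4812 -0.2962  0.0571]
(420, 250) [ 0.4808 -0.3015  0.0715]
(395, 250) [ 0.4806 -0.2745  0.0866]
(375, 250) [ 0.4927 -0.2749  0.0799]
(410, 215) [ 0.4812 -0.2848  0.1037]
(430, 190) [ 0.4807 -0.3004  0.1119]
(395, 200) [ 0.4861 -0.2753  0.116 ]
(380, 200) [ 0.4559 -0.2072  0.1678]
(330, 210) [ 0.573  -0.3568  0.0209]
(260, 170) [ 0.6292 -0.3642  0.0176]
(330, 130) [ 0.4887 -0.206   0.1938]
(550, 90) [ 0.4548 -0.3609  0.1578]
(520, 30) [ 0.4726 -0.3496  0.1919]
(400, 60) [ 0.4804 -0.2472  0.2184]
(300, 330) [ 0.4927 -0.2115  0.0624]
0.05 101 [[0.48, -0.6478], [0.638, -0.286]]
0.06 116 [[0.4797, -0.6473], [0.611, -0.2757]]
0.07 130 [[0.4798, -0.6475], [0.6132, -0.2747]]
0.08 112 [[0.479, -0.6459], [0.6121, -0.2741]]
0.09 111 [[0.4788, -0.6474], [0.6147, -0.2742]]
0.1 116 [[0.4792, -0.6456], [0.6118, -0.2738]]
0.11 106 [[0.4789, -0.6467], [0.6042, -0.2748]]
0.12 65 [[0.4796, -0.6464], [0.5772, -0.2744]]
0.13 40 [[0.4773, -0.645], [0.5561, -0.273]]
0.14 8 [[0.4673, -0.6412], [0.5369, -0.3635]]
0.15 47 [[0.4547, -0.3648], [0.4826, -0.2642]]
```

View pics/s1b.png

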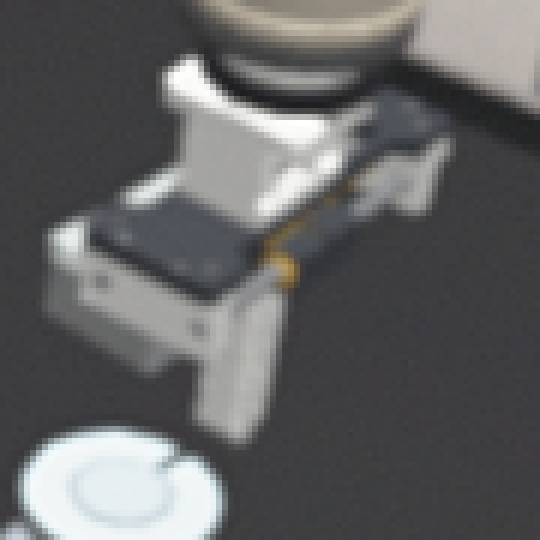

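Call:
drive_tool(increments=[[[-0.005,0.002,0],0],[[-0.01,0.004,0],0],[[-0.018,0.006,0],0],[[-0.023,0.007,0],0],[[-0.025,0.007,0],0]])

```text
t: 2.23
ee_pos: [0.4897, -0.2617, 0.2445]
ee_rot: [-1.207, 1.211, -1.213]
wrist_force: [-0.4, -8.6, -1.6]
grip_width: 0.006
```

Call:
drive_tool(increments=[[[-0.0003,0,0.003],0],[[-0.0003,0,0.006],0],[[-0.0003,0,0.009],0],[[-0.0003,0,0.009],0],[[-0.0003,0,0.009],0]])

```text
t: 2.65
ee_pos: [0.4989, -0.2618, 0.2446]
ee_rot: [-1.207, 1.211, -1.214]
wrist_force: [1.0, -5.2, -0.6]
grip_width: 0.0
```

```bash
python3 look.py 2
```

```text
2.7 [ 0.4988 -0.2617  0.2446] [ 0.79 -4.66 -1.74] 0.004843701534729761
```

View pics/s2.png

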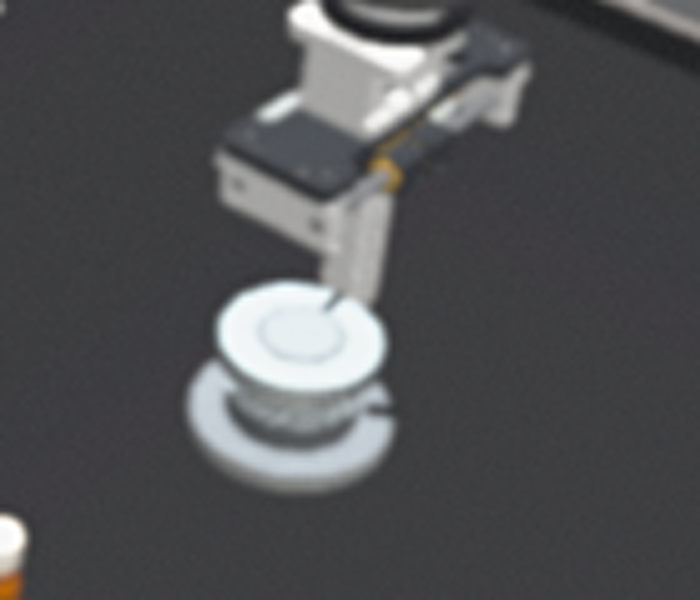

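```bash
cat > plan.py <<'E'
import sys,json
from station import env
from h import *
# plan.py Cx Cy press_mm ds_mm ncalls
Cx,Cy,pr,ds,n=[float(x) for x in sys.argv[1:6]]
a,b,R=12.7,9.5,42.0
P=[] # segments
def pt(s):
    """s from -y face centre, ccw; returns tcp offset mm and outward normal"""
    q=np.pi/2*R
    L=[b,q,2*a,q,2*b,q,2*a,q,b]; s%=sum(L)
    segs=[((0,-1),(0,-R-a),(1,0)),("arc",(b,-a),-90),((1,0),(R+b,-a),(0,1)),("arc",(b,a),0),((0,1),(b,R+a),(-1,0)),("arc",(-b,a),90),((-1,0),(-R-b,a),(0,-1)),("arc",(-b,-a),180),((0,-1),(-b,-R-a),(1,0))]
    for l,g in zip(L,segs):
        if s<=l+1e-9:break
        s-=l
    if g[0]=="arc":
        f=np.radians(g[2])+s/R;nn=np.array([np.cos(f),np.sin(f)]);return np.array(g[1])+R*nn,nn
    return np.array(g[1],float)+s*np.array(g[2]),np.array(g[0],float)
TOT=4*(np.pi/2*R)+4*(a+b)
st=env.state();p=st["ee_pos"][:2]*1e3-np.array([Cx,Cy])
S=np.linspace(0,TOT,4000,endpoint=False);Q=np.array([pt(s)[0] for s in S])
i=np.argmin(np.hypot(*(Q-p).T));s0=S[i];nn=pt(s0)[1]
f=st["wrist_force"]
print("t %.2f s0 %.1f of %.1f gap(out+) %.2f  normal %s F out %.1f tan %.1f z %.4f"%(st["t"],s0,TOT,(p-Q[i])@nn,nn.round(2),f[:2]@nn,f[:2]@np.array([-nn[1],nn[0]]),st["ee_pos"][2]))
for c in range(int(n)):
    base=p if c==0 else pt(s0)[0]
    rows=[]
    for k in range(1,6):
        q,nn=pt(s0+ds*k);q=q-pr*nn-base
        rows.append([[round(-q[0+1]/1e3,4),0,round(q[0]/1e3,4)],0])
    print(json.dumps(rows)); s0+=ds*5
E
python3 plan.py 490.5 -207 0.5 4 2
```

```text
t 2.70 s0 8.4 of 352.7 gap(out+) 0.03  normal [ 0. -1.] F out 4.7 tan 0.8 z 0.2446
[[[-0.0006, 0, 0.004], 0], [[-0.0011, 0, 0.0079], 0], [[-0.0019, 0, 0.0118], 0], [[-0.0031, 0, 0.0156], 0], [[-0.0047, 0, 0.0192], 0]]
[[[-0.0023, 0, 0.0033], 0], [[-0.0045, 0, 0.0065], 0], [[-0.007, 0, 0.0096], 0], [[-0.0098, 0, 0.0124], 0], [[-0.0129, 0, 0.0149], 0]]
```

Call:
drive_tool(increments=[[[-0.0006,0,0.004],0],[[-0.0011,0,0.008],0],[[-0.0019,0,0.012],0],[[-0.0031,0,0.0156],0],[[-0.0047,0,0.0192],0]])

```text
t: 3.12
ee_pos: [0.5186, -0.257, 0.2447]
ee_rot: [-1.206, 1.21, -1.214]
wrist_force: [0.7, -3.5, 0.9]
grip_width: 0.001
```

```bash
python3 plan.py 490.5 -207 0.5 5 2
```

```text
t 3.12 s0 28.9 of 352.7 gap(out+) -0.34  normal [ 0.45 -0.89] F out 3.5 tan -0.9 z 0.2447
[[[-0.0026, 0, 0.0042], 0], [[-0.0056, 0, 0.0082], 0], [[-0.009, 0, 0.0117], 0], [[-0.0128, 0, 0.0149], 0], [[-0.0169, 0, 0.0176], 0]]
[[[-0.0047, 0, 0.0017], 0], [[-0.0093, 0, 0.0033], 0], [[-0.0142, 0, 0.0044], 0], [[-0.0191, 0, 0.0049], 0], [[-0.0241, 0, 0.0049], 0]]
```

Call:
drive_tool(increments=[[[-0.0029,0,0.0041],0],[[-0.0059,0,0.008],0],[[-0.0093,0,0.0115],0],[[-0.0131,0,0.0146],0],[[-0.0172,0,0.0173],0]])

```text
t: 3.53
ee_pos: [0.5366, -0.2393, 0.2448]
ee_rot: [-1.206, 1.21, -1.214]
wrist_force: [2.8, -2.8, 1.4]
grip_width: 0.006
```

```bash
python3 plan.py 490.5 -207 0.8 5 2;python3 look.py 3
```

```text
t 3.53 s0 54.8 of 352.7 gap(out+) -0.50  normal [ 0.88 -0.47] F out 3.8 tan -1.1 z 0.2448
[[[-0.0046, 0, 0.0018], 0], [[-0.0092, 0, 0.0033], 0], [[-0.014, 0, 0.0043], 0], [[-0.0189, 0, 0.0046], 0], [[-0.0239, 0, 0.0046], 0]]
[[[-0.005, 0, -0.0008], 0], [[-0.01, 0, -0.0008], 0], [[-0.015, 0, -0.0008], 0], [[-0.02, 0, -0.0008], 0], [[-0.0249, 0, -0.001], 0]]
3.5833 [ 0.537  -0.2383  0.2448] [ 4.05 -1.44  1.14] 0.0013542755871494556
```

View pics/s3.png

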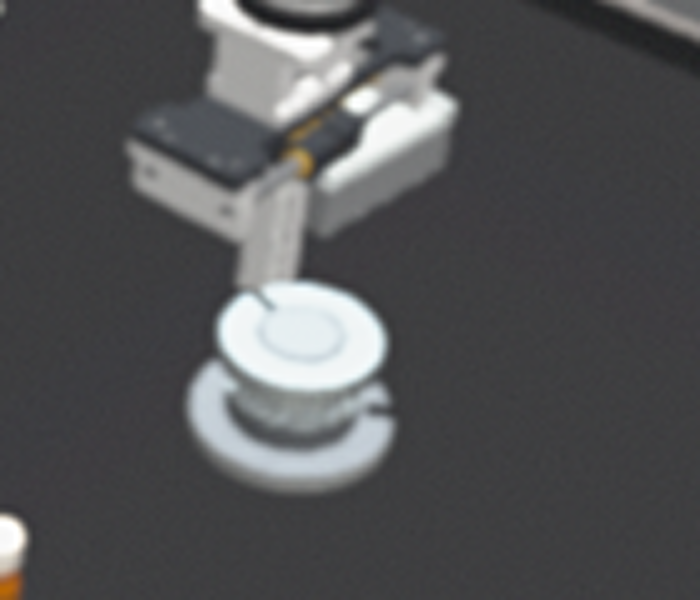

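```bash
python3 plan.py 490.1 -206.8 0.7 6 2
```

```text
t 3.58 s0 55.9 of 352.7 gap(out+) -0.09  normal [ 0.89 -0.45] F out 4.3 tan 0.5 z 0.2448
[[[-0.0057, 0, 0.0017], 0], [[-0.0114, 0, 0.0032], 0], [[-0.0173, 0, 0.0038], 0], [[-0.0233, 0, 0.0039], 0], [[-0.0293, 0, 0.0039], 0]]
[[[-0.006, 0, -0.0007], 0], [[-0.012, 0, -0.0007], 0], [[-0.0179, 0, -0.0008], 0], [[-0.0238, 0, -0.0017], 0], [[-0.0294, 0, -0.0033], 0]]
```

Call:
drive_tool(increments=[[[-0.0057,0,0.0017],0],[[-0.0114,0,0.0032],0],[[-0.0173,0,0.0038],0],[[-0.0233,0,0.0039],0],[[-0.0293,0,0.0039],0]])

```text
t: 4.0
ee_pos: [0.5415, -0.2083, 0.2452]
ee_rot: [-1.205, 1.208, -1.213]
wrist_force: [4.5, -2.1, 1.9]
grip_width: 0.008
```

```bash
python3 plan.py 490.1 -206.8 0.7 6 2
```

```text
t 4.00 s0 86.7 of 352.7 gap(out+) -0.07  normal [1. 0.] F out 4.5 tan -2.1 z 0.2452
[[[-0.006, 0, -0.0006], 0], [[-0.012, 0, -0.0006], 0], [[-0.0179, 0, -0.0008], 0], [[-0.0238, 0, -0.0018], 0], [[-0.0294, 0, -0.0035], 0]]
[[[-0.0051, 0, -0.0032], 0], [[-0.01, 0, -0.0065], 0], [[-0.0143, 0, -0.0104], 0], [[-0.0181, 0, -0.015], 0], [[-0.0212, 0, -0.02], 0]]
```

Call:
drive_tool(increments=[[[-0.006,0,-0.0008],0],[[-0.012,0,-0.0008],0],[[-0.0178,0,-0.001],0],[[-0.0237,0,-0.002],0],[[-0.0292,0,-0.0037],0]])

```text
t: 4.42
ee_pos: [0.5378, -0.1783, 0.2451]
ee_rot: [-1.205, 1.208, -1.213]
wrist_force: [2.0, -0.6, -0.4]
grip_width: -0.0
```

```bash
python3 plan.py 490.1 -206.8 0.9 6 2
```

```text
t 4.42 s0 117.4 of 352.7 gap(out+) -0.69  normal [0.92 0.38] F out 1.6 tan -1.4 z 0.2451
[[[-0.0052, 0, -0.0028], 0], [[-0.01, 0, -0.0062], 0], [[-0.0143, 0, -0.0102], 0], [[-0.0179, 0, -0.0147], 0], [[-0.0209, 0, -0.0198], 0]]
[[[-0.0014, 0, -0.0058], 0], [[-0.0029, 0, -0.0115], 0], [[-0.0035, 0, -0.0173], 0], [[-0.0035, 0, -0.0233], 0], [[-0.0035, 0, -0.0293], 0]]
```

```bash
python3 look.py 4; python3 plan.py 489.8 -207 1.3 6 2
```

```text
4.4667 [ 0.5374 -0.1773  0.245 ] [1.23 0.52 0.72] 0.005930617374121768
t 4.47 s0 118.5 of 352.7 gap(out+) -0.31  normal [0.91 0.41] F out 1.3 tan -0.0 z 0.2450
[[[-0.0047, 0, -0.0036], 0], [[-0.0094, 0, -0.0071], 0], [[-0.0135, 0, -0.0111], 0], [[-0.017, 0, -0.0158], 0], [[-0.0199, 0, -0.0208], 0]]
[[[-0.0009, 0, -0.006], 0], [[-0.0022, 0, -0.0116], 0], [[-0.0026, 0, -0.0174], 0], [[-0.0026, 0, -0.0234], 0], [[-0.0026, 0, -0.0294], 0]]
```

View pics/s4.png

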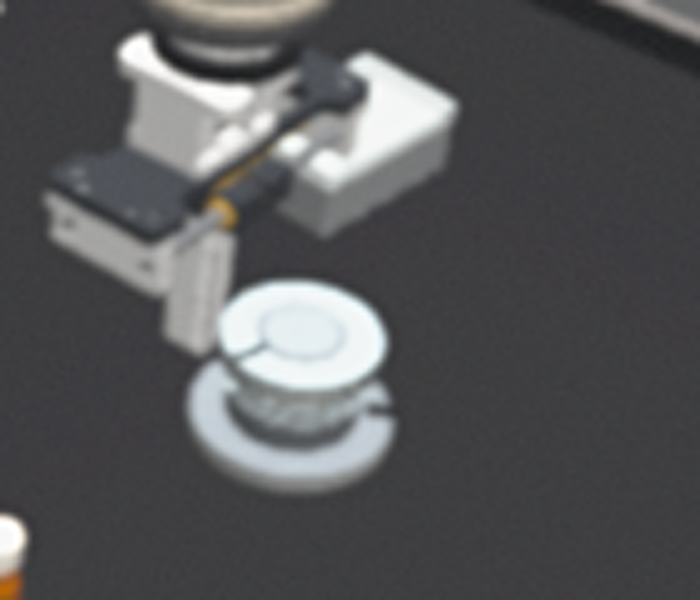

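Call:
drive_tool(increments=[[[-0.0047,0,-0.0036],0],[[-0.0094,0,-0.0071],0],[[-0.0135,0,-0.0111],0],[[-0.017,0,-0.0158],0],[[-0.0199,0,-0.0208],0]])

```text
t: 4.88
ee_pos: [0.5159, -0.157, 0.2448]
ee_rot: [-1.206, 1.208, -1.211]
wrist_force: [1.0, 1.0, -0.3]
grip_width: 0.003
```

```bash
python3 plan.py 489.8 -207 1.3 6 2
```

```text
t 4.88 s0 149.2 of 352.7 gap(out+) -1.16  normal [0.41 0.91] F out 1.4 tan -0.5 z 0.2448
[[[-0.0018, 0, -0.0055], 0], [[-0.003, 0, -0.0112], 0], [[-0.0034, 0, -0.017], 0], [[-0.0034, 0, -0.023], 0], [[-0.0034, 0, -0.029], 0]]
[[[0.0013, 0, -0.006], 0], [[0.0016, 0, -0.0118], 0], [[0.0028, 0, -0.0175], 0], [[0.0047, 0, -0.023], 0], [[0.0074, 0, -0.0281], 0]]
```

```bash
python3 plan.py 489.5 -208 1.0 6 2;python3 look.py 5
```

```text
t 4.88 s0 149.4 of 352.7 gap(out+) -0.12  normal [0.4  0.91] F out 1.4 tan -0.5 z 0.2448
[[[-0.0012, 0, -0.0059], 0], [[-0.0024, 0, -0.0116], 0], [[-0.0027, 0, -0.0175], 0], [[-0.0027, 0, -0.0235], 0], [[-0.0027, 0, -0.0295], 0]]
[[[0.001, 0, -0.006], 0], [[0.0014, 0, -0.0119], 0], [[0.0025, 0, -0.0176], 0], [[0.0045, 0, -0.0231], 0], [[0.0073, 0, -0.0283], 0]]
4.9333 [ 0.5151 -0.1566  0.2447] [0.19 2.29 0.72] 0.0035903743592387133
```

View pics/s5.png

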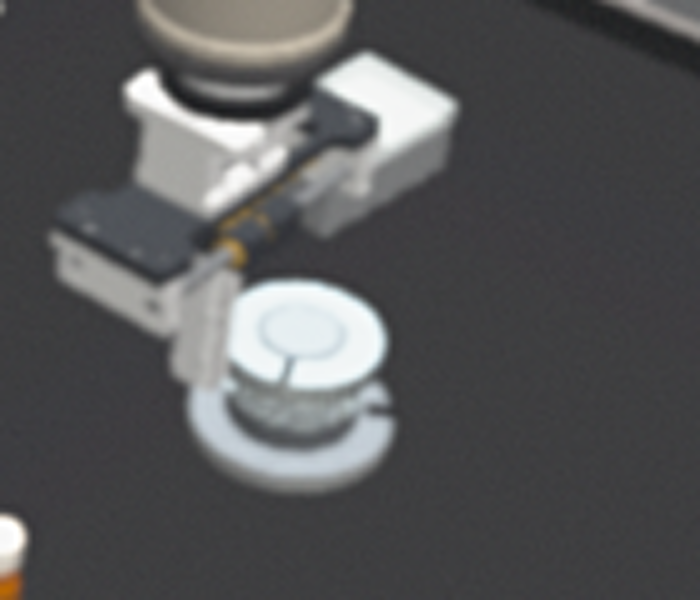

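Call:
drive_tool(increments=[[[-0.0008,0,-0.0053],0],[[-0.002,0,-0.011],0],[[-0.0023,0,-0.017],0],[[-0.0023,0,-0.023],0],[[-0.0023,0,-0.029],0]])

```text
t: 5.35
ee_pos: [0.4856, -0.1538, 0.2447]
ee_rot: [-1.207, 1.209, -1.21]
wrist_force: [1.7, 6.0, 5.7]
grip_width: 0.005
```

```bash
python3 plan.py 489.5 -208 1 6 2
```

```text
t 5.35 s0 180.2 of 352.7 gap(out+) -0.52  normal [0. 1.] F out 6.0 tan -1.7 z 0.2447
[[[0.0005, 0, -0.006], 0], [[0.001, 0, -0.0118], 0], [[0.0022, 0, -0.0175], 0], [[0.0043, 0, -0.023], 0], [[0.0072, 0, -0.0281], 0]]
[[[0.0044, 0, -0.0041], 0], [[0.0086, 0, -0.0082], 0], [[0.0133, 0, -0.0117], 0], [[0.0184, 0, -0.0144], 0], [[0.0239, 0, -0.0164], 0]]
```

```bash
sed -i 's/a,b,R=12.7,9.5,42.0/a,b,R=12.2,9.3,42.0/' plan.py; python3 plan.py 489.7 -207.7 .8 6 2
```

```text
t 5.35 s0 179.1 of 349.9 gap(out+) -0.32  normal [0. 1.] F out 6.0 tan -1.7 z 0.2447
[[[0.0005, 0, -0.006], 0], [[0.001, 0, -0.0118], 0], [[0.0024, 0, -0.0176], 0], [[0.0045, 0, -0.023], 0], [[0.0075, 0, -0.0281], 0]]
[[[0.0043, 0, -0.0042], 0], [[0.0085, 0, -0.0083], 0], [[0.0133, 0, -0.0117], 0], [[0.0185, 0, -0.0144], 0], [[0.0241, 0, -0.0164], 0]]
```

Call:
drive_tool(increments=[[[0.0006,-0.0003,-0.006],0],[[0.0012,-0.0006,-0.0118],0],[[0.0026,-0.0009,-0.0176],0],[[0.0048,-0.0012,-0.023],0],[[0.0078,-0.0015,-0.028],0]])

```text
t: 5.77
ee_pos: [0.4568, -0.1619, 0.2461]
ee_rot: [-1.207, 1.21, -1.209]
wrist_force: [0.4, 1.7, -0.8]
grip_width: 0.004
```

```bash
python3 plan.py 489.7 -207.7 1 6 2
```

```text
t 5.77 s0 209.9 of 349.9 gap(out+) -0.96  normal [-0.57  0.82] F out 1.2 tan -1.3 z 0.2461
[[[0.0037, 0, -0.0045], 0], [[0.008, 0, -0.0085], 0], [[0.0128, 0, -0.0118], 0], [[0.0181, 0, -0.0144], 0], [[0.0237, 0, -0.0162], 0]]
[[[0.006, 0, -0.0], 0], [[0.0119, 0, -0.0003], 0], [[0.0179, 0, -0.0003], 0], [[0.0239, 0, -0.0003], 0], [[0.0299, 0, -0.0003], 0]]
```

```bash
sed -i 's/q=q-pr\*nn-base/q=q-(pr+.8*min(1,4*abs(nn[0]*nn[1])))*nn-base/' plan.py; python3 plan.py 489.7 -207.7 0.9 6 2
```

```text
t 5.77 s0 209.9 of 349.9 gap(out+) -0.96  normal [-0.57  0.82] F out 1.2 tan -1.3 z 0.2461
[[[0.0042, 0, -0.004], 0], [[0.0085, 0, -0.0079], 0], [[0.0132, 0, -0.0112], 0], [[0.0184, 0, -0.0137], 0], [[0.0238, 0, -0.0156], 0]]
[[[0.006, 0, 0.0002], 0], [[0.0119, 0, -0.0004], 0], [[0.0179, 0, -0.0004], 0], [[0.0239, 0, -0.0004], 0], [[0.0299, 0, -0.0004], 0]]
```

Call:
drive_tool(increments=[[[0.0042,-0.0001,-0.004],0],[[0.0085,-0.0002,-0.0079],0],[[0.0132,-0.0003,-0.0112],0],[[0.0184,-0.0003,-0.0137],0],[[0.0238,-0.0004,-0.0156],0]])

```text
t: 6.18
ee_pos: [0.4408, -0.1863, 0.2464]
ee_rot: [-1.207, 1.21, -1.209]
wrist_force: [-2.5, 1.6, -0.8]
grip_width: 0.002
```

```bash
python3 plan.py 489.7 -207.7 0.9 6 2; python3 look.py 6
```

```text
t 6.18 s0 240.7 of 349.9 gap(out+) -1.31  normal [-0.97  0.22] F out 2.8 tan -1.0 z 0.2464
[[[0.0058, 0, -0.0011], 0], [[0.0117, 0, -0.0015], 0], [[0.0177, 0, -0.0015], 0], [[0.0237, 0, -0.0015], 0], [[0.0297, 0, -0.0015], 0]]
[[[0.0059, 0, 0.0011], 0], [[0.0117, 0, 0.0023], 0], [[0.0172, 0, 0.004], 0], [[0.0225, 0, 0.0062], 0], [[0.0274, 0, 0.0092], 0]]
6.2333 [ 0.4405 -0.1874  0.2464] [-2.15  0.66  1.12] 0.004189448305166026
```

View pics/s6.png

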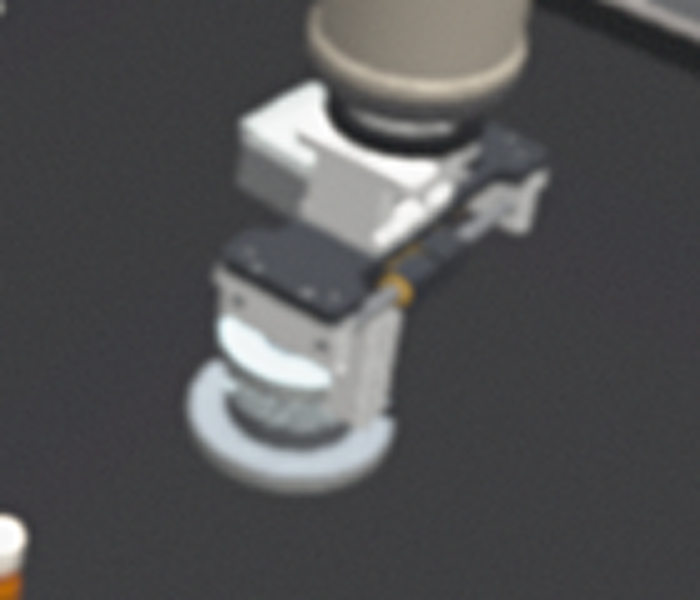

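```bash
sed -i 's/a,b,R=12.2,9.3,42.0/a,b,R=12.0,8.4,42.0/; s/+.8\*min/+.4*min/' plan.py; python3 plan.py 490.9 -207.7 0.7 6 2
```

```text
t 6.23 s0 238.9 of 345.5 gap(out+) 0.82  normal [-0.98  0.19] F out 2.2 tan -0.2 z 0.2464
[[[0.0062, 0, 0.0008], 0], [[0.0121, 0, 0.0007], 0], [[0.0181, 0, 0.0007], 0], [[0.0241, 0, 0.0007], 0], [[0.0301, 0, 0.0007], 0]]
[[[0.0059, 0, 0.001], 0], [[0.0117, 0, 0.0022], 0], [[0.0172, 0, 0.004], 0], [[0.0225, 0, 0.0065], 0], [[0.0273, 0, 0.0097], 0]]
```

Call:
drive_tool(increments=[[[0.0062,-0.0001,0.0006],0],[[0.0121,-0.0002,0.0006],0],[[0.0181,-0.0003,0.0006],0],[[0.0241,-0.0004,0.0006],0],[[0.03,-0.0005,0.0006],0]])

```text
t: 6.65
ee_pos: [0.4401, -0.218, 0.2466]
ee_rot: [-1.208, 1.213, -1.209]
wrist_force: [-7.6, 1.4, 5.9]
grip_width: 0.005
```

```bash
python3 plan.py 490.6 -207.7 0.7 6 2
```

```text
t 6.65 s0 269.4 of 345.5 gap(out+) 0.12  normal [-1.  0.] F out 7.6 tan -1.4 z 0.2466
[[[0.0059, 0, 0.0012], 0], [[0.0116, 0, 0.0024], 0], [[0.0172, 0, 0.0043], 0], [[0.0224, 0, 0.0068], 0], [[0.0272, 0, 0.0101], 0]]
[[[0.0036, 0, 0.0048], 0], [[0.0073, 0, 0.0093], 0], [[0.0103, 0, 0.0144], 0], [[0.0126, 0, 0.0197], 0], [[0.0141, 0, 0.0254], 0]]
```

Call:
drive_tool(increments=[[[0.0059,-0.0002,0.001],0],[[0.0116,-0.0005,0.0023],0],[[0.0172,-0.0008,0.0043],0],[[0.0223,-0.001,0.0068],0],[[0.0271,-0.0012,0.0101],0]])

```text
t: 7.07
ee_pos: [0.4498, -0.2459, 0.2474]
ee_rot: [-1.209, 1.215, -1.209]
wrist_force: [-4.7, -1.3, -3.4]
grip_width: -0.001
```

```bash
python3 plan.py 490.6 -207.7 0.7 6 2
```

```text
t 7.07 s0 299.6 of 345.5 gap(out+) -0.32  normal [-0.78 -0.63] F out 4.5 tan -1.9 z 0.2474
[[[0.0037, 0, 0.0046], 0], [[0.0074, 0, 0.0091], 0], [[0.0104, 0, 0.0141], 0], [[0.0126, 0, 0.0195], 0], [[0.0142, 0, 0.0252], 0]]
[[[-0.0001, 0, 0.006], 0], [[-0.0, 0, 0.012], 0], [[-0.0, 0, 0.018], 0], [[-0.0, 0, 0.024], 0], [[-0.0006, 0, 0.0298], 0]]
```

Call:
drive_tool(increments=[[[0.0036,0,0.0047],0],[[0.0072,0,0.0092],0],[[0.0102,0,0.0142],0],[[0.0124,0,0.0196],0],[[0.014,0,0.0253],0]])

```text
t: 7.48
ee_pos: [0.4756, -0.2612, 0.2476]
ee_rot: [-1.209, 1.214, -1.211]
wrist_force: [-2.0, -2.8, 1.5]
grip_width: 0.004
```

```bash
python3 plan.py 490.6 -207.7 0.7 6 2;python3 look.py 7
```

```text
t 7.48 s0 330.5 of 345.5 gap(out+) 0.03  normal [-0.16 -0.99] F out 3.1 tan -1.5 z 0.2476
[[[-0.0002, 0, 0.006], 0], [[-0.0002, 0, 0.012], 0], [[-0.0002, 0, 0.018], 0], [[-0.0002, 0, 0.024], 0], [[-0.001, 0, 0.0298], 0]]
[[[-0.0024, 0, 0.0055], 0], [[-0.0045, 0, 0.011], 0], [[-0.0074, 0, 0.016], 0], [[-0.011, 0, 0.0207], 0], [[-0.0151, 0, 0.0247], 0]]
7.5333 [ 0.4767 -0.2612  0.2477] [-0.46 -6.96 -0.81] 0.004488209516418884
```

View pics/s7.png

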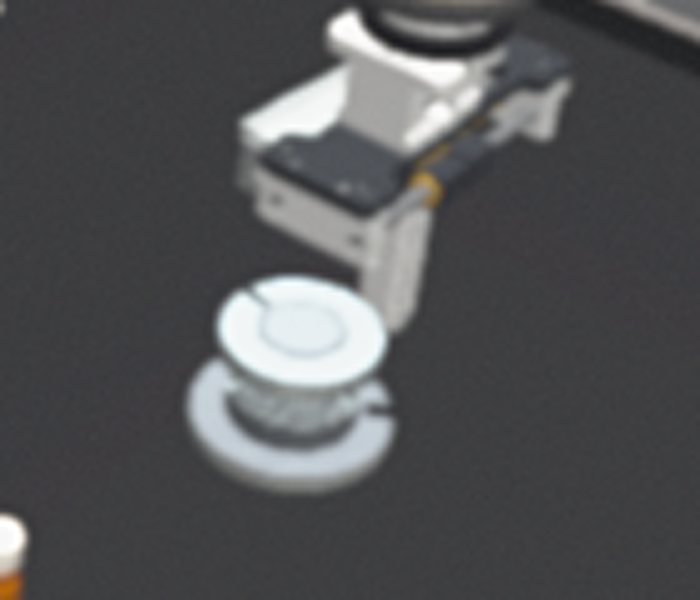

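```bash
cat > ang.py <<'E'
import sys
from h import *
n,u,v,z=sys.argv[1],*map(float,sys.argv[2:5])
S=dict(np.load(f"side{n}.npz"))
p=atz(S,300+(u+.5)/5-.5,125+(v+.5)/5-.5,z);d=p-np.array([.4907,-.2085,0])
print(p,np.degrees(np.arctan2(d[1],d[0])),np.hypot(*d[:2]))
E
python3 ang.py 7 248 288 .0661; python3 ang.py 5 286 386 .0645
```

```text
[ 0.53314376 -0.21745934  0.0661    ] -11.91944017331808 0.043379058528329614
[ 0.47133531 -0.16864498  0.0645    ] 115.91410878029252 0.04431042315472273
```

```bash
python3 plan.py 490.6 -207.7 0.7 6 2
```

```text
t 7.53 s0 331.5 of 345.5 gap(out+) -0.11  normal [-0.13 -0.99] F out 7.0 tan 0.5 z 0.2477
[[[-0.0002, 0, 0.0059], 0], [[-0.0002, 0, 0.0119], 0], [[-0.0002, 0, 0.0179], 0], [[-0.0003, 0, 0.0239], 0], [[-0.0012, 0, 0.0297], 0]]
[[[-0.0025, 0, 0.0055], 0], [[-0.0048, 0, 0.0108], 0], [[-0.0078, 0, 0.0159], 0], [[-0.0115, 0, 0.0204], 0], [[-0.0157, 0, 0.0244], 0]]
```

Call:
drive_tool(increments=[[[-0.0003,-0.0001,0.0059],0],[[-0.0003,-0.0002,0.0119],0],[[-0.0003,-0.0003,0.0179],0],[[-0.0004,-0.0004,0.0239],0],[[-0.0014,-0.0005,0.0297],0]])

```text
t: 7.95
ee_pos: [0.5072, -0.2608, 0.2484]
ee_rot: [-1.208, 1.212, -1.213]
wrist_force: [0.8, -7.3, -1.4]
grip_width: 0.004
```

```bash
python3 plan.py 490.6 -207.7 0.8 6 2
```

```text
t 7.95 s0 16.7 of 345.5 gap(out+) -0.12  normal [ 0.2  -0.98] F out 7.3 tan -0.7 z 0.2484
[[[-0.0026, 0, 0.0054], 0], [[-0.0049, 0, 0.0108], 0], [[-0.008, 0, 0.0157], 0], [[-0.0117, 0, 0.0202], 0], [[-0.0161, 0, 0.0241], 0]]
[[[-0.0056, 0, 0.0023], 0], [[-0.0108, 0, 0.0048], 0], [[-0.0164, 0, 0.0066], 0], [[-0.0221, 0, 0.0077], 0], [[-0.028, 0, 0.008], 0]]
```

Call:
drive_tool(increments=[[[-0.0026,-0.0001,0.0054],0],[[-0.0049,-0.0002,0.0108],0],[[-0.008,-0.0003,0.0157],0],[[-0.0117,-0.0004,0.0202],0],[[-0.0161,-0.0005,0.0241],0]])

```text
t: 8.37
ee_pos: [0.5325, -0.2449, 0.2492]
ee_rot: [-1.207, 1.21, -1.215]
wrist_force: [2.5, -4.7, -2.0]
grip_width: 0.007
```

```bash
python3 plan.py 490.6 -207.7 0.8 6 2
```

```text
t 8.37 s0 47.2 of 345.5 gap(out+) -0.06  normal [ 0.8 -0.6] F out 4.8 tan -2.2 z 0.2492
[[[-0.0056, 0, 0.0023], 0], [[-0.0109, 0, 0.0047], 0], [[-0.0164, 0, 0.0064], 0], [[-0.0222, 0, 0.0075], 0], [[-0.0281, 0, 0.0077], 0]]
[[[-0.006, 0, -0.0008], 0], [[-0.012, 0, -0.0008], 0], [[-0.018, 0, -0.0008], 0], [[-0.0239, 0, -0.001], 0], [[-0.0297, 0, -0.002], 0]]
```

Call:
drive_tool(increments=[[[-0.0056,-0.0001,0.0021],0],[[-0.0109,-0.0001,0.0045],0],[[-0.0164,-0.0002,0.0062],0],[[-0.0222,-0.0003,0.0073],0],[[-0.0281,-0.0003,0.0075],0]])

```text
t: 8.78
ee_pos: [0.5414, -0.2162, 0.2498]
ee_rot: [-1.206, 1.207, -1.216]
wrist_force: [5.7, -1.6, -1.9]
grip_width: 0.004
```

```bash
python3 plan.py 490.6 -207.7 0.8 6 2
```

```text
t 8.78 s0 77.9 of 345.5 gap(out+) 0.38  normal [1. 0.] F out 5.7 tan -1.6 z 0.2498
[[[-0.006, 0, -0.0012], 0], [[-0.012, 0, -0.0012], 0], [[-0.018, 0, -0.0012], 0], [[-0.024, 0, -0.0015], 0], [[-0.0297, 0, -0.0026], 0]]
[[[-0.0053, 0, -0.0029], 0], [[-0.0106, 0, -0.0054], 0], [[-0.0154, 0, -0.0086], 0], [[-0.0198, 0, -0.0125], 0], [[-0.0235, 0, -0.0169], 0]]
```

Call:
drive_tool(increments=[[[-0.006,0,-0.001],0],[[-0.012,0,-0.001],0],[[-0.018,0,-0.001],0],[[-0.024,0,-0.0014],0],[[-0.0297,-0.0002,-0.0026],0]])

```text
t: 9.2
ee_pos: [0.5397, -0.1857, 0.2503]
ee_rot: [-1.205, 1.206, -1.216]
wrist_force: [6.2, -0.0, -0.9]
grip_width: 0.005
```

```bash
python3 plan.py 490.6 -207.7 0.8 6 2; python3 look.py 8
```

```text
t 9.20 s0 108.5 of 345.5 gap(out+) -0.13  normal [0.97 0.24] F out 6.1 tan -1.5 z 0.2503
[[[-0.0053, 0, -0.0028], 0], [[-0.0105, 0, -0.0054], 0], [[-0.0153, 0, -0.0087], 0], [[-0.0196, 0, -0.0126], 0], [[-0.0233, 0, -0.0171], 0]]
[[[-0.002, 0, -0.0057], 0], [[-0.0043, 0, -0.011], 0], [[-0.0059, 0, -0.0166], 0], [[-0.0068, 0, -0.0224], 0], [[-0.0069, 0, -0.0284], 0]]
9.25 [ 0.5394 -0.1845  0.2503] [4.88 2.45 0.39] 0.0011062631891051702
```

View pics/s8.png

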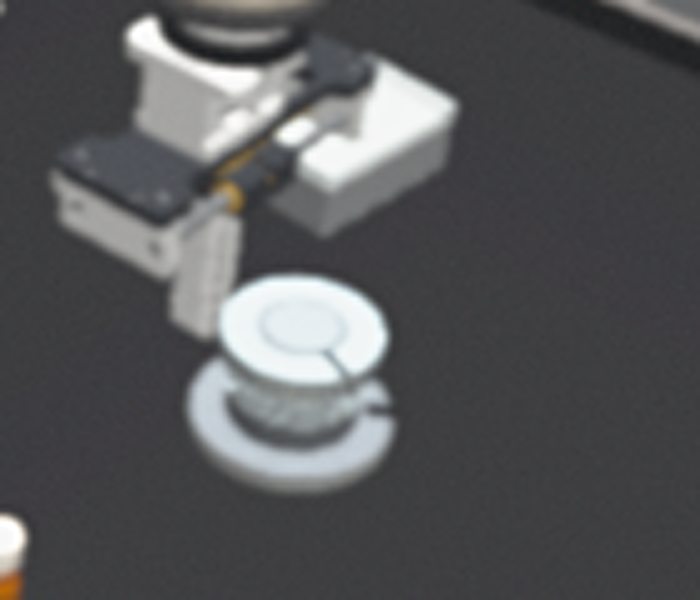

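```bash
python3 ang.py 8 346 378 .0675;  python3 plan.py 490.6 -207.7 0.8 6 2
```

```text
[ 0.45116124 -0.19179145  0.0675    ] 157.09173534350677 0.042924223417422074
t 9.25 s0 109.7 of 345.5 gap(out+) -0.05  normal [0.96 0.27] F out 5.4 tan 1.1 z 0.2503
[[[-0.0052, 0, -0.0031], 0], [[-0.0103, 0, -0.0058], 0], [[-0.015, 0, -0.0092], 0], [[-0.0192, 0, -0.0132], 0], [[-0.0228, 0, -0.0178], 0]]
[[[-0.0019, 0, -0.0057], 0], [[-0.004, 0, -0.0112], 0], [[-0.0055, 0, -0.0168], 0], [[-0.0062, 0, -0.0226], 0], [[-0.0062, 0, -0.0286], 0]]
```

Call:
drive_tool(increments=[[[-0.0052,-0.0001,-0.0031],0],[[-0.0103,-0.0002,-0.0058],0],[[-0.015,-0.0003,-0.0092],0],[[-0.0192,-0.0004,-0.0132],0],[[-0.0228,-0.0005,-0.0178],0]])

```text
t: 9.67
ee_pos: [0.5217, -0.1607, 0.2507]
ee_rot: [-1.205, 1.205, -1.214]
wrist_force: [4.2, 3.6, 0.2]
grip_width: 0.005
```

```bash
python3 plan.py 490.6 -207.7 0.8 3 2; python3 look.py 9
```

```text
t 9.67 s0 140.2 of 345.5 gap(out+) -0.30  normal [0.54 0.84] F out 5.3 tan -1.5 z 0.2507
[[[-0.0007, 0, -0.003], 0], [[-0.002, 0, -0.0056], 0], [[-0.0032, 0, -0.0083], 0], [[-0.0041, 0, -0.011], 0], [[-0.0049, 0, -0.0138], 0]]
[[[0.0005, 0, -0.0031], 0], [[0.0, 0, -0.006], 0], [[-0.0002, 0, -0.0089], 0], [[-0.0002, 0, -0.0119], 0], [[-0.0002, 0, -0.0149], 0]]
9.7167 [ 0.5208 -0.1602  0.2507] [3.01 4.54 0.83] 0.006402226803246081
```

View pics/s9.png

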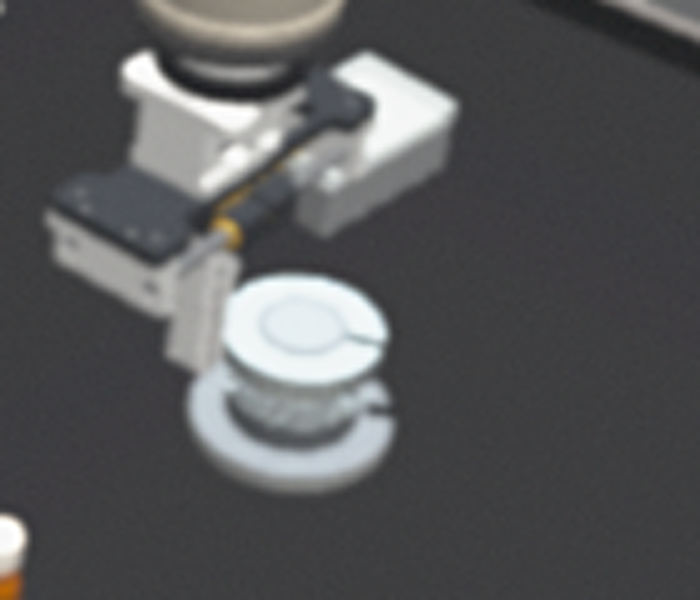

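```bash
python3 ang.py 9 386 342 .068; python3 plan.py 490.6 -207.7 0.8 3 2;python3 ang.py 9 394 408 .016; python3 ang.py 1 394 408 .016
```

```text
[ 0.45281035 -0.22908291  0.068     ] -151.487729095999 0.04311939244642219
t 9.72 s0 141.2 of 345.5 gap(out+) -0.31  normal [0.52 0.85] F out 5.4 tan -0.2 z 0.2507
[[[-0.0007, 0, -0.003], 0], [[-0.0019, 0, -0.0056], 0], [[-0.003, 0, -0.0083], 0], [[-0.0038, 0, -0.0111], 0], [[-0.0046, 0, -0.0139], 0]]
[[[0.0005, 0, -0.0031], 0], [[0.0001, 0, -0.006], 0], [[0.0, 0, -0.0089], 0], [[0.0, 0, -0.0119], 0], [[0.0, 0, -0.0149], 0]]
[ 0.44912501 -0.24313298  0.016     ] -140.20487554356944 0.05411028622520015
[ 0.44912501 -0.24313298  0.016     ] -140.20487554356944 0.05411028622520015
```

Call:
drive_tool(increments=[[[-0.0008,0,-0.003],0],[[-0.0019,0,-0.0056],0],[[-0.0029,0,-0.0078],0],[[-0.0029,0,-0.0078],0],[[-0.0029,0,-0.0078],0]])

```text
t: 10.13
ee_pos: [0.5127, -0.1563, 0.2506]
ee_rot: [-1.205, 1.206, -1.212]
wrist_force: [1.0, 5.7, 2.1]
grip_width: 0.005
```

```bash
python3 look.py 10
```

```text
10.1833 [ 0.5127 -0.1563  0.2506] [0.62 7.25 1.83] 0.003919130573909003
```

View pics/s10.png

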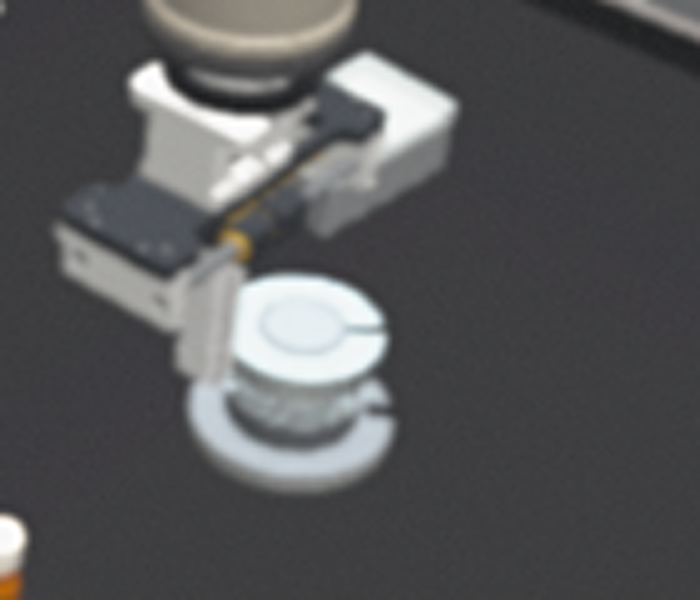

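```bash
python3 ang.py 10 388 328 .068
```

```text
[ 0.45869066 -0.23924842  0.068     ] -136.15101990062726 0.04438539246048453
```

Call:
drive_tool(increments=[[[-0.005,0,0.002],0],[[-0.015,0,0.006],0],[[-0.025,0,0.01],0],[[-0.032,-0.015,0.012],0],[[-0.036,-0.045,0.012],0]])

```text
t: 10.6
ee_pos: [0.5241, -0.118, 0.2935]
ee_rot: [-1.209, 1.209, -1.207]
wrist_force: [0.2, 0.3, -0.2]
grip_width: 0.007
```

Call:
drive_tool(increments=[[[0,-0.035,0.01],0],[[0,-0.07,0.02],0],[[0,-0.1,0.02],0],[[0,-0.1,0.02],0],[[0,-0.1,0.02],0]])

```text
t: 11.02
ee_pos: [0.5446, -0.1172, 0.3949]
ee_rot: [-1.208, 1.206, -1.208]
wrist_force: [0.4, 0.3, -0.9]
grip_width: 0.006
```

```bash
python3 look.py 11
python3 - <<'E'
from station import cams
import cv2,numpy as np
s=cams.snapshot("side"); cv2.imwrite("pics/sf.png",s["frame"][:,:,::-1])
s=cams.snapshot("top"); cv2.imwrite("pics/tf.png",s["frame"][:,:,::-1])
E
```

```text
11.0667 [ 0.5441 -0.1173  0.3934] [-0.46 -0.79 -0.13] 0.010280279667184413
```

View pics/s11.png

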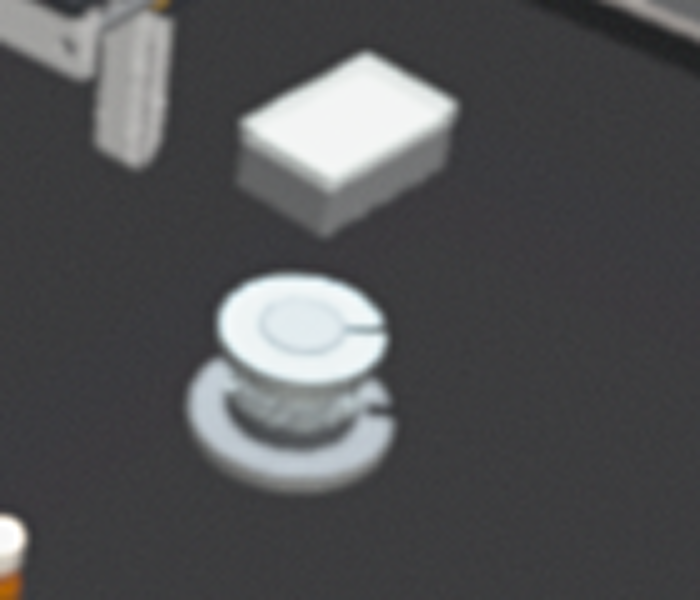

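View pics/sf.png

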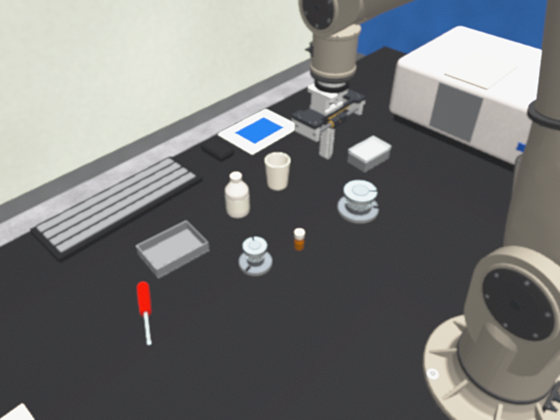

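View pics/tf.png

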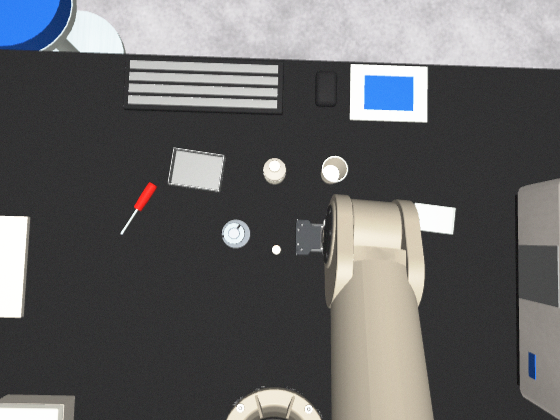

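Run:
```python
from h import *
for n in("1","11"):
    S=dict(np.load(f"side{n}.npz")); r=[]
    for a in range(250,350,5):
        for b in range(310,350,5):
            u,v=300+a//5,125+b//5;o,d=ray(S,u,v);r.append((o+d*S["range_z"][v,u])[2])
    print(n,np.median(r))
from station import env
env.job_done()
print(env.state()["t"])
```

```text
1 0.06402285443420053
11 0.0697846594254733
the job is handed in; nothing more can be done
the job is handed in; nothing more can be done
```

The wide ring is now two full turns from fully tight, and the job is handed in at about 11.2 s of the 72 s allowed. I rolled it counter-clockwise with the shut fingertips pressed against its rim, at about 1–9 N, then lifted the finger clear.

- **Line and pointer:** the side camera puts the black line at about −136° and the pointer at about −140°, so they are about 4° apart. I read the line off the picture taken just before lifting the finger. The picture taken after shows it in the same place.
- **Number of turns:** the depth image shows the ring top 5.8 mm higher than before. About 5.6 mm is expected for going from roughly 45° to two turns, and pictures along the way showed the ring following the finger.
- **Rest of the bench:** the final pictures show the narrow cell, vial, bottle, beaker, tray, screwdriver and box where they started. In the top picture the arm hides the wide cell and part of the box, so for those two I relied on the side camera.
- **Corrections on the way:** the pressing force dropped to about 1–2 N at some corners of the finger because my estimate of the finger's size was slightly off. I corrected it, and the ring lagged the expected turn by about 10° at most. The final turn was set from the camera.

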